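# Hold the UV lamp over a developed plate in its holder

## Task

Take the oblong developed plate off the wire drying stand and set it down gently, layer side up, flat and square in the pocket of the aluminium plate holder, and let go of it. Then pick up the hand-held UV lamp (it is already switched on), carry it over the things on the bench and hold it still and level with its window centred over the plate, lengthwise along it, about 20 mm above the plate and never letting the lamp touch the plate or the holder. Finish while still holding the lamp there, and leave everything else where it stands.

Things in the scene. Friction and masses are not known exactly. Their poses are not given: they have to be found in the camera images.
- plate: developed chromatography plate: rigid glass with a white layer on top and three faint cream bands, 100 x 50 x 5 mm, about 55 g. Starts layer up on the wire stand, its long edges overhanging the wires so they can be gripped from above. Origin: centre of its underside; x along its length, z up out of the layer. Fits the holder either way round.
- stand: fixed low stand of bent steel wire. Two wires along its x, 30 mm apart, tops 30 mm above the bench, carry the plate; their ends turn up to 42 mm high at 55 mm either side of centre. Splayed legs 45 mm either side of centre along x reach 36 mm out in y. Between the legs, under the plate's long edges, is free space down to the bench. Origin: on the bench under its centre.
- holder: plate holder, fixed: aluminium block 140 (x) x 90 (y) x 36 mm high with a pocket 103 x 53 mm in its top, long along x, 6 mm deep, upper 3 mm sloped as lead-in. A finger slot 52 mm wide in the middle of each long side is open outwards, in to 15 mm from the centre line and down to 8 mm above the bench: fingers go down and open there. Origin: on the bench under its centre.
- pocket (a point): centre of the holder's pocket floor, 30 mm above the bench; axes as the holder's. The seated plate's origin lies here.
- lamp: hand-held battery UV lamp standing on its flat window side, 320 to 530 g. Grey head 134 x 60 x 40 mm high; behind it (-x) a narrower dark battery end with red switch, 44 mm wide, to 126 mm behind the origin. Black carrying handle on top, total height 80 mm. Origin: centre of the window on the underside, central under the grey head. x along the lamp to the head's free end, z up. Either way round over the plate is fine.
- handle (a point): middle of the lamp's handle bar, 33 mm behind and 71 mm above the lamp's origin, near its centre of mass; axes as the lamp's. Straight bar along x, 112 mm long, 24 mm wide (y), 18 mm thick; grip it across its width from above. Free space beside it down to the lamp's top, 31 mm below this point.
- vial_rack: bystander: white rack of small amber blue-capped vials, 100 x 44 x 43 mm high; origin centre of underside, x along its length
- beaker: bystander: small glass beaker, 42 mm across, 57 mm high; origin centre of underside
- jar: bystander: small amber jar with black cap, 44 mm across, 62 mm high; origin centre of underside
- solvent: bystander: clear solvent bottle with blue cap, 56 mm across, 105 mm high; origin centre of underside
- dish: bystander: flat glass dish, 60 mm across, 15 mm high; origin centre of underside
- square_plate: bystander: unused square plate 50 x 50 x 5 mm, blank white layer, lying on the bench; origin centre of underside. Not the plate to be viewed.
- pencil: bystander: yellow pencil lying on the bench, 180 mm long, 7.5 mm thick; origin under its middle, x along it
There are look-alikes about, which are no part of the job. Leave any black or turquoise look-alike of the plate alone. Leave any purple look-alike of the holder alone.

How it is judged (in metres and radians):
On the way, in this order (a step that is already met when the one before it is completed fails the run):
1. the plate lies flat and square in the holder's pocket and is let go (horizontal distance between plate and pocket below 0.004 m and z of plate in the frame of pocket between -0.002 and 0.002 m and angle between the x axis of plate and the x axis of holder, either way round below 0.06 rad and angle between plate's own z axis and vertical below 0.03 rad and contact force between each of the fingers, the arm and plate below 0.05 N), for 0.3 s.
2. the lamp is picked up clear of the bench (height (world z) of lamp above 0.03 m and contact force between the fingers and lamp above 1 N), for 0.2 s.
At the end, for the whole second after the job is handed in: Plate flat in the pocket, untouched: centre within 4 mm, height 2 mm, yaw 0.06 rad, tilt 0.03. Lamp held still in the fingers, touching nothing else: window centre within 10 mm of the plate centre in plan, 10 to 30 mm above its top, lengthwise within 0.1 rad, level within 0.09 (all of step 1 and horizontal distance between lamp and plate below 0.01 m and z of lamp in the frame of plate between 0.015 and 0.035 m and angle between the x axis of lamp and the x axis of plate, either way round below 0.1 rad and angle between lamp's own z axis and vertical below 0.09 rad and contact force between the fingers and lamp above 1 N and contact force between lamp and plate below 0.05 N and contact force between lamp and holder below 0.05 N and contact force between lamp and vial_rack below 0.05 N and contact force between lamp and beaker below 0.05 N and contact force between lamp and jar below 0.05 N and contact force between lamp and solvent below 0.05 N and contact force between lamp and dish below 0.05 N and contact force between lamp and square_plate below 0.05 N and contact force between lamp and pencil below 0.05 N and linear speed of lamp below 0.02 m/s and angular speed of lamp below 0.1 rad/s and linear speed of plate below 0.01 m/s); the arm keeps its last pose, push and grip.
It fails at once if the lamp touches the plate or the holder (contact force between lamp and plate above 0.2 N or contact force between lamp and holder above 0.2 N).
It fails at once if the glass plate is dropped (falls free for more than about 13 mm) (contact force between the fingers and plate below 0.05 N and linear speed of plate above 0.5 m/s).
It fails at once if a bystander is moved by more than 15 mm or knocked over (distance of any of vial_rack, beaker, jar, solvent, dish, square_plate, pencil from where it was at the start of the episode above 0.015 m or angle between any of vial_rack, beaker, jar, solvent, dish, square_plate, pencil's own z axis and vertical above 0.3 rad).
It also fails if it takes over 72 s, if anything falls off the work surface, if the arm or the gripper's body presses on something with over 40 N, if the wrist force passes 120 N, or if a joint passes its speed limit or range.

## Robot

A 6-joint arm with a two-finger parallel gripper is mounted at the origin on the work surface. World frame = base frame: x ahead of the robot, y to its left, z up, the work surface at z = 0. Lengths are in mm, angles in rad, forces in N, time in s.
With the tool pointing down it reaches from about 275 to 1000 mm from the base axis. Payload 8.4 kg.
Tool frame: the origin (TCP) lies on the mounting face of the last link; the fingertips stand 173 mm ahead of it and the grasp point (between the pads) lies 155 mm ahead of it; z points along the fingers, y is the line along which they close (so a half turn about z gives the same grasp; the last joint's range is limited). The gripper opens to 85 mm and grips with 20 to 120 N. Pads are 22 mm wide; open, the fingers measure 114 mm over their backs; the gripper's body (76 mm by 85 mm) begins 54 mm behind the grasp point. The pads swing forward as they close: fully open they stand 13 mm farther back than shut.
Start: joints at [-1.129, 0.353, 1.633, -0, 1.155, -0.002], TCP at [268.358, -564.458, 404.681] pointing down, gripper open.
Joint ranges: [-2.63, 2.63], [-0.92, 2.1], [0.06, 2.66], [-1.3, 4.44], [0, 2.69], [-3.02, 3.02]. Speed limits (rad/s): [2.22, 2.22, 2.79, 3.14, 3.14, 3.14].

## Interface

Orientations are given as [roll, pitch, yaw] about the fixed x, y, z axes, in that order (R = Rz(yaw) Ry(pitch) Rx(roll)).
In Python, from rig import r gives the robot as it stands.
- The arm moves only by the tool apply_moves, never from a script. Its argument "deltas" is a list of rows, each an object with "claw": the gripper command: -1 is fully open, 1 is shut, values between are in proportion; "delta_pos": the shift along the tool's x, y, z in cm, a list of three; "yaw": the turn about the tool's z in rad. In form: [{"claw": claw, "delta_pos": [tx, ty, tz], "yaw": yaw}, ...]. A call has 1 to 8 rows; each row shifts and turns the commanded pose from where the row before left it, along the tool's axes as they then stand; what a row does not reach is not made up. A row lasts 1/8 s, in which the tool goes at most 62.5 mm and 10.7 degrees, less where a joint would pass 70% of its speed; a pose out of reach is approached as far as the arm can. A call with a gripper value outside its range is refused whole. The fingers move at their own pace and stop on an object; "grip_force" is the grip in N (left out, the last holds). Time passes only in rows, so rows that do not move let the fingers close. It gives the time, the measured TCP pose, the force, the opening and the grip force at its end, in the units of the state.
- r.sense(): the state, without advancing time (a new reading comes with each control period).
- r.grab_frame(name): name is "side" or "top"; returns a dict with "img" (480x640x3 uint8, blue, green, red), "z_map" (480x640 float32, mm along the optical axis (not along the pixel's ray), 0 where there is no reading), "fx", "fy", "cx", "cy" (pixels), "dist" ([k1, k2, p1, p2, k3] as OpenCV has them; the pictures are not rectified), "eye" and "rotation" of the camera in the world. Camera axes: x right, y up, looking along -z (the intrinsics and any distortion apply to the point x, -y, -z); pixel columns grow to the right and rows downward; lengths in mm; the calibration is good to about 2 mm. A picture is of the moment at which its call begins.
- r.sign_off(): hands the job in; it is judged then, once.
The state is a dict: "clock": time; "qpos": joint angles; "qvel": joint speeds; "joint_efforts": joint torques, N m; "eef_pos": TCP position; "tcp_rot": TCP orientation; "contact_force": force on the tool from outside, world axes, zero at the start; "wrist_torque": the same for the moment, N m; "opening": opening from 0.0 (shut) to 1.0 (fully open); "grasp_force": force on a finger pad.
Only numpy, scipy, OpenCV 4.12 (cv2) and the standard library are available. Lean on these libraries where they do the work, as an engineer would, in place of code of your own. Each camera call takes 0.05 s, during which the arm holds its last target. There are 200 camera calls.

## Working session

There is one attempt and no reset: what is moved stays moved. The work goes in short steps, Python scripts to look and compute and a tool call to move; the robot and the scene stay as the last step left them, time stands still between calls to the robot, and variables do not carry over. Pictures are saved under pics/ and viewed, at most 10 in all, crops included, and the job is handed in when it is done.

Besides the shell and the picture viewer there is one more tool, called as a command line: name --argument value ..., lists and objects as JSON in quotes. apply_moves: Moves the arm, as the interface text tells. Its arguments: {"type":"object","properties":{"deltas":{"type":"array"},"grip_force":{"type":"number"}},"required":["deltas"]}

```bash
mkdir -p pics; ls
python3 - <<'E'
from rig import r
import cv2,numpy as np,pickle
s=r.sense(); print(s)
for n in("side","top"):
    f=r.grab_frame(n); cv2.imwrite(f"pics/{n}0.png",f["img"]); pickle.dump(f,open(f"{n}0.pkl","wb"))
    print(n,f["eye"],np.round(f["rotation"],3).tolist(),f["fx"],f["dist"])
E
```

```text
pics
{'clock': 0.0, 'qpos': array([-1.12940737e+00,  3.53654205e-01,  1.63414170e+00, -9.77772840e-06,
        1.15520785e+00, -2.40010673e-03]), 'qvel': array([-2.28017871e-03, -4.37249541e-04, -6.87687222e-05,  1.50277250e-03,
       -5.65578787e-05,  1.08525554e-03]), 'joint_efforts': array([ 3.58058358e-03, -6.05230236e+01, -3.42065799e+01,  3.72000677e-04,
        9.54426796e-03,  4.19026401e-05]), 'eef_pos': array([ 268.2492801 , -564.24153556,  403.95449258]), 'tcp_rot': array([-3.14018153e+00,  5.55302857e-06,  4.43793017e-01]), 'contact_force': array([0.64069848, 0.46304676, 0.9765229 ]), 'wrist_torque': array([ 0.04063643, -0.01154557,  0.0574602 ]), 'grasp_force': 0.0, 'opening': 0.9998516780347553}
side [ 526.77010981 -761.45521336  617.75990808] [0.925, -0.012, -0.044] 481.1780724652898 [0.00873868 0.         0.         0.         0.        ]
top [ 424.42770093  -35.43782638 1396.62270849] [0.09, 0.012, -1.577] 532.7725700445756 [-0.01704405  0.          0.          0.          0.        ]
```

View pics/top0.png

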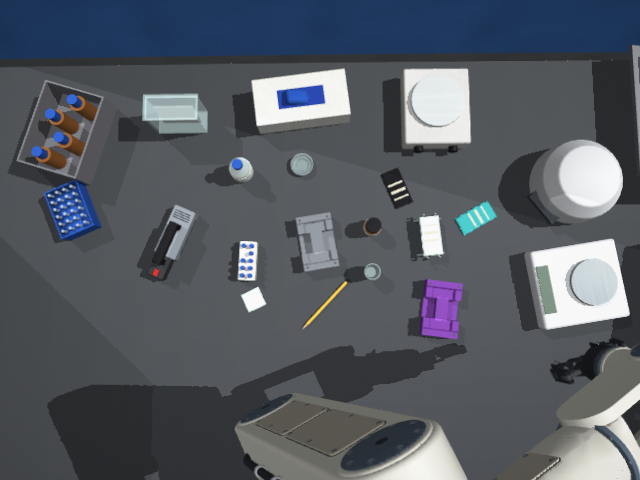

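View pics/side0.png

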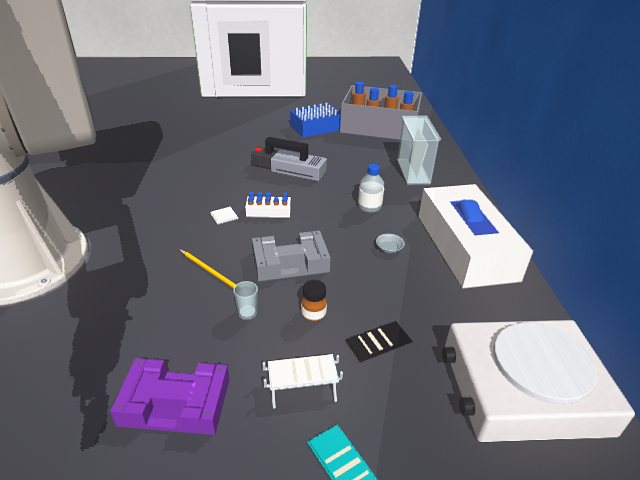

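```bash
cat > h.py <<'E'
import cv2,numpy as np,pickle
from scipy.spatial.transform import Rotation as R
def cam(f):
    K=np.array([[f["fx"],0,f["cx"]],[0,f["fy"],f["cy"]],[0,0,1]],float)
    return K,np.array(f["dist"],float),R.from_euler('xyz',f["rotation"]).as_matrix(),np.array(f["eye"],float)
def rays(f,uv):
    K,d,M,e=cam(f)
    p=cv2.undistortPoints(np.asarray(uv,float).reshape(-1,1,2),K,d)[:,0]
    return np.c_[p[:,0],-p[:,1],-np.ones(len(p))]@M.T,e
def plane(f,uv,z):
    D,e=rays(f,uv); return e+D*((z-e[2])/D[:,2])[:,None]
def cloud(f):
    v,u=np.mgrid[:480,:640]; D,e=rays(f,np.c_[u.ravel(),v.ravel()])
    P=e+D*f["z_map"].reshape(-1,1); P[f["z_map"].ravel()==0]=np.nan
    return P.reshape(480,640,3)
def rect(P):
    c,s,a=cv2.minAreaRect(P[:,:2].astype(np.float32)); b=cv2.boxPoints((c,s,a))
    e=max((b[1]-b[0],b[2]-b[1]),key=np.linalg.norm)
    return np.round(c,1),np.round(sorted(s),1),round(float((np.arctan2(e[1],e[0])+np.pi/2)%np.pi-np.pi/2),4)
E
cat > m.py <<'E'
from h import *
f=pickle.load(open("top0.pkl","rb")); g=pickle.load(open("side0.pkl","rb"))
P=cloud(f); Q=cloud(g)
for n,C,(v,u) in(("top",P,(330,300)),("top",P,(280,150)),("top",P,(200,330)),("side",Q,(320,200)),("side",Q,(420,250)),("side",Q,(150,200))): print(n,np.round(C[v,u],1))
def comp(n,C,f,box,zr,zp,mx=255,mn=0):
    u0,v0,u1,v1=box; S=C[v0:v1,u0:u1]; I=f["img"][v0:v1,u0:u1]
    m=((S[...,2]>zr[0])&(S[...,2]<zr[1])&(I.max(2)<=mx)&(I.min(2)>=mn)).astype(np.uint8)
    k,l,st,_=cv2.connectedComponentsWithStats(m); i=1+st[1:,4].argmax()
    v,u=np.nonzero(l==i); p=plane(f,np.c_[u+u0,v+v0],zp)
    print(n,len(u),"depthz",np.round(np.nanmedian(S[v,u,2]),1),"rect",*rect(p),"mean",np.round(p.mean(0)[:2],1))
for n,C,f in(("top",P,f),("side",Q,g)):
    t=n=="top"
    comp(n+" plate",C,f,(405,205,455,265) if t else(255,340,350,400),(25,60),35,255,130)
    comp(n+" holder",C,f,(285,200,350,280) if t else(240,220,340,290),(30,45),36)
    comp(n+" lamphead",C,f,(140,195,205,290) if t else(240,130,335,185),(30,50),40,255,60)
    comp(n+" handle",C,f,(140,195,205,290) if t else(240,130,335,185),(65,95),80,60)
    if t: 
        for k,b,z in(("vial",(232,235,262,285),43),("jar",(355,210,387,240),62),("solv",(222,150,260,190),105),("beaker",(360,258,385,284),57)): comp(k,C,f,b,(15,130),z)
E
python3 m.py
```

```text
top [303.7  26.9   1.3]
top [435.  419.1   5.4]
top [643.1 -53.6   2. ]
side [ 373.1 -172.5   -1.3]
side [ 469.9 -370.     2. ]
side [287.3 472.5   0.6]
top plate 758 depthz 35.4 rect [ 543.1 -311.1] [ 50.  106.7] 0.1 mean [ 545.3 -310.4]
top holder 1180 depthz 35.2 rect [531.7 -19.8] [ 89.9 139.8] 0.1586 mean [531.7 -19.9]
top lamphead 1007 depthz 40.5 rect [532.3 356.7] [ 62.8 190.2] -0.4116 mean [549.2 344.5]
top handle 431 depthz 80.5 rect [526.9 359.2] [ 26.9 108.9] -0.411 mean [526.  359.7]
vial 682 depthz 29.7 rect [484.2 157.8] [45.2 98.5] -0.055 mean [484. 158.]
jar 255 depthz 61.9 rect [ 568.  -159.2] [42.8 43.1] -0.0141 mean [ 567.4 -159.7]
solv 459 depthz 73.7 rect [706.1 166.7] [52.4 64. ] 0.7793 mean [706.7 167.6]
beaker 114 depthz 54.5 rect [ 453.8 -157.9] [37.6 40.1] -0.0141 mean [ 455.1 -161.2]
side plate 2057 depthz 35.3 rect [ 545.7 -313.8] [ 51.5 115.5] 0.1004 mean [ 545.2 -314.7]
side holder 1430 depthz 35.1 rect [531.7 -24. ] [ 99.  140.6] 0.1608 mean [531.  -25.7]
side lamphead 821 depthz 39.4 rect [531.2 347.5] [ 75.1 195.8] -0.4139 mean [541.8 339.5]
side handle 360 depthz 76.5 rect [527.2 341.5] [ 46.8 116.5] -0.3938 mean [528.1 341.5]
```

```bash
cat >> m.py <<'E'
print("--")
for n,f,b in(("top",pickle.load(open("top0.pkl","rb")),(405,205,455,265)),("side",g,(255,340,350,400))):
    u0,v0,u1,v1=b; I=f["img"][v0:v1,u0:u1].min(2)
    for th in (100,130,160):
        m=cv2.morphologyEx((I>th).astype(np.uint8),cv2.MORPH_OPEN,np.ones((7,7) if n=="top" else(11,11)))
        v,u=np.nonzero(m); p=plane(f,np.c_[u+u0,v+v0],35); print(n,th,len(u),*rect(p),np.round(p.mean(0)[:2],1))
u0,v0,u1,v1=395,195,465,275
a=cv2.resize(pickle.load(open("top0.pkl","rb"))["img"][v0:v1,u0:u1],None,fx=7,fy=7,interpolation=0)
cv2.imwrite("pics/c1.png",a)
E
python3 m.py|sed -n '/--/,$p'
```

```text
--
top 100 816 [ 543.9 -310.6] [ 52.9 103.2] 0.0919 [ 544.1 -310.5]
top 130 777 [ 544.5 -310.2] [ 51.5 101.4] 0.097 [ 544.  -310.6]
top 160 742 [ 544.9 -310.7] [ 49.3 100.2] 0.097 [ 545.  -310.9]
side 100 2017 [ 546.4 -314.5] [ 53.3 101.4] 0.0998 [ 545.1 -315.3]
side 130 1936 [ 545.7 -314.1] [51.9 99.7] 0.0991 [ 545.3 -314.8]
side 160 1920 [ 545.6 -314.1] [51.4 99.3] 0.1001 [ 545.2 -314.8]
```

View pics/c1.png

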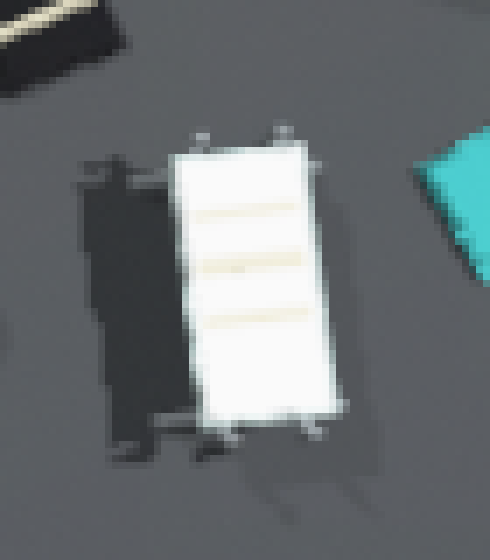

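apply_moves --deltas '[{"claw":-1,"delta_pos":[4.48,-1.36,0],"yaw":0},{"claw":-1,"delta_pos":[4.48,-1.36,0],"yaw":0},{"claw":-1,"delta_pos":[4.48,-1.36,0],"yaw":0},{"claw":-1,"delta_pos":[4.48,-1.36,0],"yaw":0},{"claw":-1,"delta_pos":[4.48,-1.36,0],"yaw":0},{"claw":-1,"delta_pos":[4.48,-1.36,0],"yaw":0},{"claw":-1,"delta_pos":[4.48,-1.36,0],"yaw":0},{"claw":-1,"delta_pos":[4.44,-1.35,0],"yaw":0}]' --grip_force 30

```text
clock: 1.1
eef_pos: [545.9, -311.3, 404.3]
tcp_rot: [-3.141, 0.0, 0.444]
contact_force: [0.6, -0.6, -0.2]
opening: 1.002
grasp_force: 0.0
```

apply_moves --deltas '[{"claw":-1,"delta_pos":[0,0,3],"yaw":0.1153},{"claw":-1,"delta_pos":[0,0,3],"yaw":0.1153},{"claw":-1,"delta_pos":[0,0,3],"yaw":0.1152},{"claw":-1,"delta_pos":[0,0,2],"yaw":0},{"claw":-1,"delta_pos":[0,0,0],"yaw":0},{"claw":-1,"delta_pos":[0,0,0],"yaw":0}]'

```text
clock: 1.85
eef_pos: [545.4, -312.9, 295.6]
tcp_rot: [3.141, -0.001, 0.099]
contact_force: [0.5, 0.7, 0.1]
opening: 1.002
grasp_force: 0.0
```

```bash
cat >> h.py <<'E'
def delta(s,x,y,z,yaw):
    "tool-axis shift (cm) and turn to a world TCP target"
    p=s["eef_pos"]; M=R.from_euler('xyz',s["tcp_rot"]).as_matrix()
    print("at",np.round(p,1),np.round(s["tcp_rot"],4),"d_cm",np.round(M.T@(np.array([x,y,z])-p)/10,3),"yaw",round(float(s["tcp_rot"][2]-yaw),4))
E
python3 -c "
from h import *
from rig import r
delta(r.sense(),545,-312.3,185,.098)"
```

```text
at [ 545.4 -312.9  295.6] [ 3.1409e+00 -1.0000e-03  9.9300e-02] d_cm [-0.044 -0.07  11.061] yaw 0.0013
```

apply_moves --deltas '[{"claw":-1,"delta_pos":[-0.03,-0.05,2.2],"yaw":0},{"claw":-1,"delta_pos":[0,0,2.2],"yaw":0},{"claw":-1,"delta_pos":[0,0,2.2],"yaw":0},{"claw":-1,"delta_pos":[0,0,2.2],"yaw":0},{"claw":-1,"delta_pos":[0,0,2.2],"yaw":0},{"claw":-1,"delta_pos":[0,0,0],"yaw":0},{"claw":-1,"delta_pos":[0,0,0],"yaw":0},{"claw":0,"delta_pos":[0,0,0],"yaw":0}]'

```text
clock: 2.85
eef_pos: [545.2, -312.4, 186.1]
tcp_rot: [3.14, -0.002, 0.098]
contact_force: [-0.7, 0.5, 0.1]
opening: 0.814
grasp_force: 0.0
```

apply_moves --deltas '[{"claw":1,"delta_pos":[0,0,0],"yaw":0},{"claw":1,"delta_pos":[0,0,0],"yaw":0},{"claw":1,"delta_pos":[0,0,0],"yaw":0},{"claw":1,"delta_pos":[0,0,0],"yaw":0},{"claw":1,"delta_pos":[0,0,0],"yaw":0},{"claw":1,"delta_pos":[0,0,0],"yaw":0}]'

```text
clock: 3.6
eef_pos: [545.0, -312.3, 185.7]
tcp_rot: [3.141, -0.001, 0.098]
contact_force: [-1.3, 1.1, 7.0]
opening: 0.577
grasp_force: 30.2
```

apply_moves --deltas '[{"claw":1,"delta_pos":[0,0,-1],"yaw":0},{"claw":1,"delta_pos":[0,0,-2],"yaw":0},{"claw":1,"delta_pos":[0,0,-3],"yaw":0},{"claw":1,"delta_pos":[0,0,-3],"yaw":0},{"claw":1,"delta_pos":[0,0,-3],"yaw":0},{"claw":1,"delta_pos":[0,0,0],"yaw":0},{"claw":1,"delta_pos":[0,0,0],"yaw":0}]'

```text
clock: 4.47
eef_pos: [544.4, -311.9, 305.0]
tcp_rot: [3.141, -0.0, 0.098]
contact_force: [-0.8, -0.2, -1.3]
opening: 0.579
grasp_force: 31.2
```

```bash
python3 -c "
from h import *
from rig import r
delta(r.sense(),531.6,-21.9,306,.159)
f=r.grab_frame('side'); cv2.imwrite('pics/s2.png',cv2.resize(f['img'][200:420,180:440],None,fx=3,fy=3)[:600])"
```

```text
at [ 544.4 -311.9  305. ] [ 3.1415e+00 -2.0000e-04  9.8000e-02] d_cm [  1.564 -28.991  -0.105] yaw -0.061
```

View pics/s2.png

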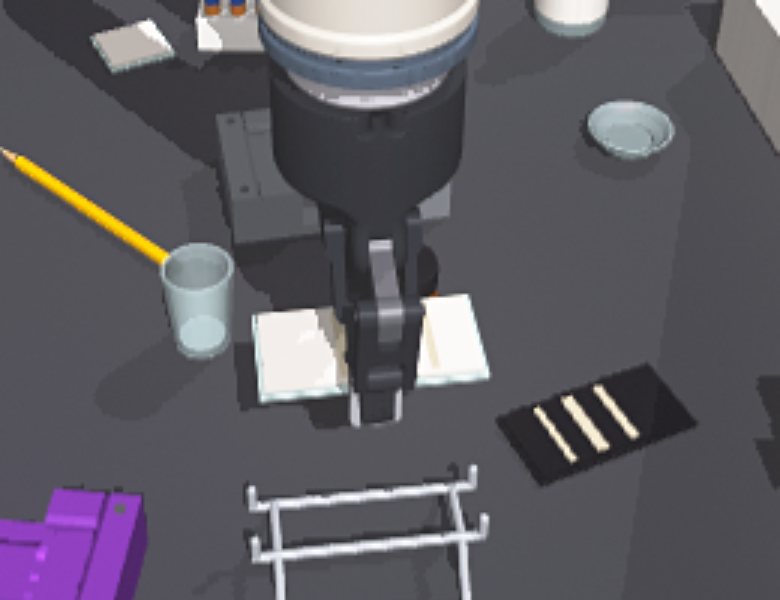

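apply_moves --deltas '[{"claw":1,"delta_pos":[0.2,-3.6,0],"yaw":0},{"claw":1,"delta_pos":[0.2,-4.4,0],"yaw":0},{"claw":1,"delta_pos":[0.25,-4.5,0],"yaw":0},{"claw":1,"delta_pos":[0.25,-4.5,0],"yaw":0},{"claw":1,"delta_pos":[0.25,-4.5,0],"yaw":0},{"claw":1,"delta_pos":[0.2,-4.4,0],"yaw":0},{"claw":1,"delta_pos":[0.2,-3.1,0],"yaw":0},{"claw":1,"delta_pos":[0,0,0],"yaw":-0.061}]'

```text
clock: 5.52
eef_pos: [531.1, -19.9, 303.6]
tcp_rot: [-3.141, 0.002, 0.163]
contact_force: [0.5, -0.3, -0.3]
opening: 0.571
grasp_force: 31.3
```

apply_moves --deltas '[{"claw":1,"delta_pos":[0,0,3],"yaw":0},{"claw":1,"delta_pos":[0,0,3],"yaw":0},{"claw":1,"delta_pos":[0,0,2],"yaw":0},{"claw":1,"delta_pos":[0,0,0],"yaw":0},{"claw":1,"delta_pos":[0,0,0],"yaw":0}]'

```text
clock: 6.15
eef_pos: [531.8, -22.0, 224.8]
tcp_rot: [-3.142, 0.0, 0.159]
contact_force: [0.7, -0.8, 0.3]
opening: 0.574
grasp_force: 31.3
```

```bash
cat > n.py <<'E'
from h import *
from rig import r
s=r.sense(); delta(s,531.6,-21.9,200,.159)
g=r.grab_frame('side'); f=r.grab_frame('top'); zt=s["eef_pos"][2]-155.5+5
I=g['img'][150:330,180:400]; m=cv2.morphologyEx((I.min(2)>110).astype(np.uint8),cv2.MORPH_OPEN,np.ones((7,7)))
k,l,st,c=cv2.connectedComponentsWithStats(m); print(st.tolist())
for i in range(1,k):
    if st[i,4]>150:
        v,u=np.nonzero(l==i); print("side",zt,*rect(plane(g,np.c_[u+180,v+150],zt)))
a=cv2.resize(g['img'][170:320,220:370],None,fx=4,fy=4); b=cv2.resize(f['img'][190:290,270:370],(600,600))
cv2.imwrite('pics/s3.png',cv2.resize(np.hstack([a,b]),(800,400)))
E
python3 n.py
```

```text
at [531.8 -22.  224.8] [-3.1415e+00  3.0000e-04  1.5900e-01] d_cm [-0.018 -0.012  2.484] yaw 0.0
[[0, 0, 220, 180, 33819], [88, 0, 41, 9, 303], [131, 11, 15, 19, 212], [179, 26, 25, 36, 799], [66, 55, 34, 12, 397], [33, 57, 23, 16, 299], [78, 74, 72, 57, 2134], [84, 77, 22, 19, 357], [197, 84, 23, 18, 345], [74, 91, 10, 21, 174], [57, 131, 19, 38, 654], [127, 162, 14, 8, 107]]
side 74.34197871150158 [531.8 299.8] [42.1 98.9] -0.0196
side 74.34197871150158 [600.2 219.8] [32.8 86.5] 1.4982
side 74.34197871150158 [707.9 117.5] [ 52.3 147.6] 1.4026
side 74.34197871150158 [477.   53.7] [40.1 69. ] -0.0251
side 74.34197871150158 [400.5  40.2] [45.1 51. ] -1.1534
side 74.34197871150158 [531.9 -75.1] [131.  149.9] -1.4406
side 74.34197871150158 [502.9 -32.9] [39.7 56.8] -1.5423
side 74.34197871150158 [714.2 -58.7] [41.4 54.6] 1.4122
side 74.34197871150158 [474.1 -77.4] [15.4 59.9] -1.4886
side 74.34197871150158 [ 459.4 -200.5] [29.2 85.9] -1.4978
```

View pics/s3.png

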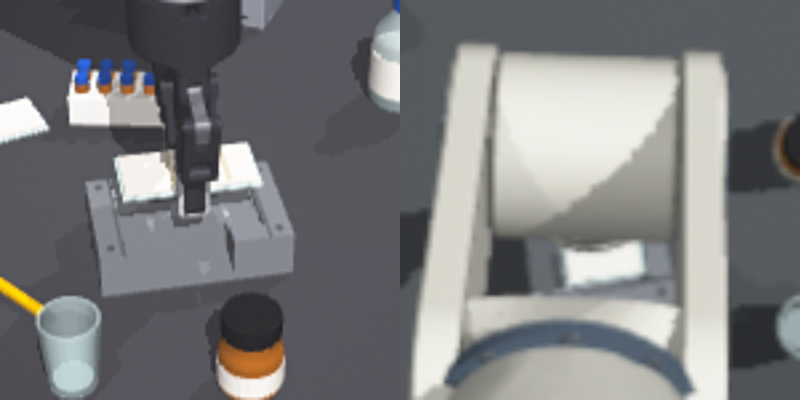

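Run:
```python
from h import *
from rig import r
g=r.grab_frame('side')
for z,th in((74.3,150),(74.3,175)):
    I=g['img'][218:252,255:325]; m=cv2.morphologyEx((I.min(2)>th).astype(np.uint8),cv2.MORPH_OPEN,np.ones((5,5)))
    v,u=np.nonzero(m); print(len(u),*rect(plane(g,np.c_[u+255,v+218],z)))
C=cloud(g)[200:300,230:350]; 
v,u=np.nonzero((C[...,2]>33)&(C[...,2]<39)); p=plane(g,np.c_[u+230,v+200],36)
print("holder top px",len(u),*rect(p))
```

```text
555 [532.4 -25.9] [54.5 99.7] 0.1616
529 [532.6 -26.3] [52.8 99.3] 0.1581
holder top px 807 [523.3  -6.3] [166.2 318.7] 1.5678
```

Run:
```python
from h import *
from rig import r
a=pickle.load(open("side0.pkl","rb"))['img']; b=r.grab_frame('side')['img']
h=[cv2.resize(i[215:290,240:340],(800,600),interpolation=cv2.INTER_CUBIC) for i in(a,b)]
cv2.imwrite('pics/h0.png',h[0]); cv2.imwrite('pics/h1.png',h[1])
```

```text
(no output)
```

View pics/h0.png

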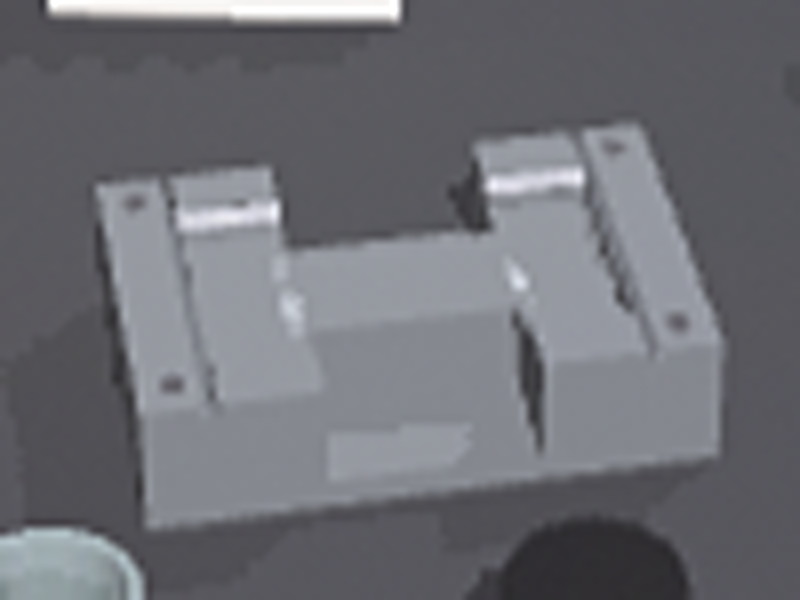

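View pics/h1.png

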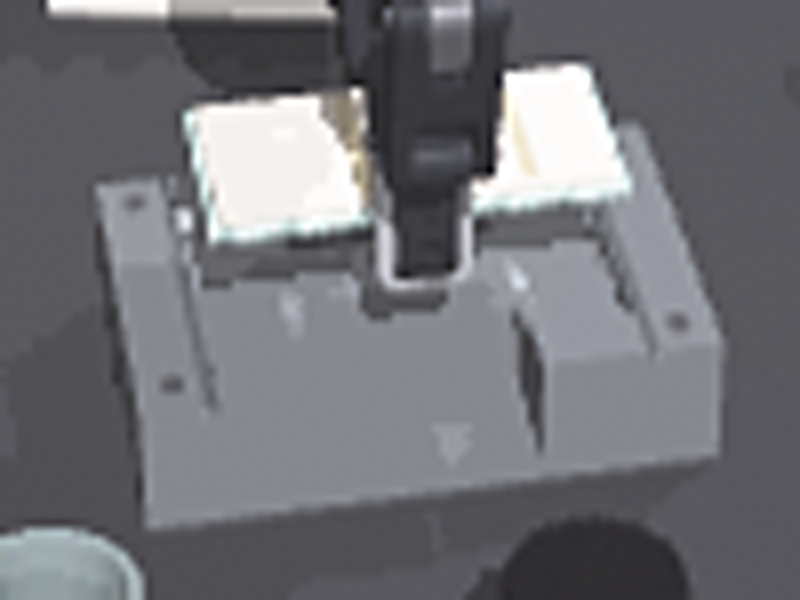

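The first crop shows the holder's top corners at (97,185), (632,124), (722,343), (143,412). The second shows the held plate above it, with top corners near (186,107), (590,65), (628,183), (210,235).

Run:
```python
from h import *
g=pickle.load(open("side0.pkl","rb"))
px=lambda c:(np.array(c,float)+.5)/8-.5+[240,215]
for n,c,z in(("holder",[(97,185),(632,124),(722,343),(143,412)],36),("plate",[(186,107),(590,65),(628,183),(210,235)],74.1)):
    P=plane(g,px(c),z)[:,:2]; d=P[1]+P[2]-P[0]-P[3]; e=P[0]+P[1]-P[2]-P[3]
    print(n,P.mean(0).round(1),np.arctan2(d[1],d[0]).round(4),np.linalg.norm(d)/2,np.linalg.norm(e)/2)
```

```text
holder [531.1 -19.9] 0.1587 137.99576977743496 90.01006618668409
plate [532.5 -24. ] 0.1628 99.21140470663383 49.89190431738953
```

apply_moves --deltas '[{"claw":1,"delta_pos":[-0.025,-0.29,0],"yaw":0},{"claw":1,"delta_pos":[0,0,1.2],"yaw":0},{"claw":1,"delta_pos":[0,0,1.3],"yaw":0},{"claw":1,"delta_pos":[0,0,0],"yaw":0},{"claw":1,"delta_pos":[0,0,0],"yaw":0}]'

```text
clock: 6.98
eef_pos: [531.0, -19.2, 199.4]
tcp_rot: [-3.141, 0.001, 0.159]
contact_force: [-0.3, -1.0, 0.9]
opening: 0.578
grasp_force: 31.3
```

Run:
```python
from h import *
from rig import r
b=r.grab_frame('side')['img']; cv2.imwrite('pics/h2.png',cv2.resize(b[215:290,240:340],(800,600),interpolation=cv2.INTER_CUBIC))
```

```text
(no output)
```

View pics/h2.png

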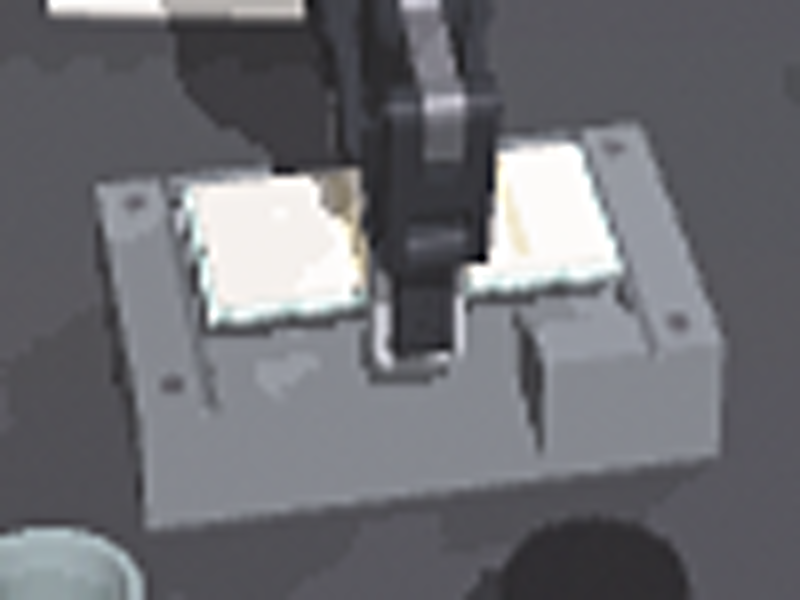

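Plate now just above the pocket, with top corners near (183,186), (580,143), (618,268), (210,316).

Run:
```python
from h import *
g=pickle.load(open("side0.pkl","rb"))
px=lambda c:(np.array(c,float)+.5)/8-.5+[240,215]
P=plane(g,px([(183,186),(580,143),(618,268),(210,316)]),48.7)[:,:2];d=P[1]+P[2]-P[0]-P[3]; e=P[0]+P[1]-P[2]-P[3]
print(P.mean(0).round(1),np.arctan2(d[1],d[0]).round(4),np.linalg.norm(d)/2,np.linalg.norm(e)/2)
```

```text
[530.8 -22.4] 0.1554 98.75603463394853 51.27901301818517
```

apply_moves --deltas '[{"claw":1,"delta_pos":[0.02,-0.1,0.3],"yaw":0},{"claw":1,"delta_pos":[0,0,0.3],"yaw":0},{"claw":1,"delta_pos":[0,0,0.2],"yaw":0},{"claw":1,"delta_pos":[0,0,0.1],"yaw":0},{"claw":1,"delta_pos":[0,0,0.1],"yaw":0},{"claw":1,"delta_pos":[0,0,0],"yaw":0},{"claw":1,"delta_pos":[0,0,0],"yaw":0}]'

```text
clock: 7.9
eef_pos: [531.1, -18.1, 189.7]
tcp_rot: [3.142, -0.0, 0.159]
contact_force: [0.8, -0.2, -0.7]
opening: 0.576
grasp_force: 31.3
```

apply_moves --deltas '[{"claw":1,"delta_pos":[0,0,0.1],"yaw":0},{"claw":1,"delta_pos":[0,0,0.1],"yaw":0},{"claw":1,"delta_pos":[0,0,0.05],"yaw":0},{"claw":1,"delta_pos":[0,0,0],"yaw":0},{"claw":1,"delta_pos":[0,0,0],"yaw":0}]'

```text
clock: 8.52
eef_pos: [531.0, -18.1, 187.2]
tcp_rot: [3.142, -0.0, 0.159]
contact_force: [1.0, 0.7, -0.1]
opening: 0.576
grasp_force: 31.3
```

Free so far; go down to contact.

apply_moves --deltas '[{"claw":1,"delta_pos":[0,0,0.05],"yaw":0},{"claw":1,"delta_pos":[0,0,0.05],"yaw":0},{"claw":1,"delta_pos":[0,0,0.05],"yaw":0},{"claw":1,"delta_pos":[0,0,0],"yaw":0},{"claw":1,"delta_pos":[0,0,0],"yaw":0}]'

```text
clock: 9.15
eef_pos: [531.0, -18.1, 185.7]
tcp_rot: [3.142, -0.0, 0.159]
contact_force: [-1.0, -0.3, 1.1]
opening: 0.578
grasp_force: 31.5
```

apply_moves --deltas '[{"claw":1,"delta_pos":[0,0,0.05],"yaw":0},{"claw":1,"delta_pos":[0,0,0.05],"yaw":0},{"claw":1,"delta_pos":[0,0,0],"yaw":0},{"claw":1,"delta_pos":[0,0,0],"yaw":0}]'

```text
clock: 9.65
eef_pos: [531.1, -18.1, 185.6]
tcp_rot: [3.142, -0.0, 0.159]
contact_force: [-4.3, 0.1, 15.3]
opening: 0.575
grasp_force: 32.6
```

apply_moves --deltas '[{"claw":1,"delta_pos":[0,0,-0.05],"yaw":0},{"claw":1,"delta_pos":[0,0,0],"yaw":0},{"claw":-0.3,"delta_pos":[0,0,0],"yaw":0},{"claw":-0.5,"delta_pos":[0,0,0],"yaw":0},{"claw":-1,"delta_pos":[0,0,0],"yaw":0},{"claw":-1,"delta_pos":[0,0,0],"yaw":0},{"claw":-1,"delta_pos":[0,0,0],"yaw":0},{"claw":-1,"delta_pos":[0,0,0],"yaw":0}]'

```text
clock: 10.65
eef_pos: [531.0, -18.1, 185.2]
tcp_rot: [-3.142, 0.0, 0.159]
contact_force: [-0.2, 0.6, -0.3]
opening: 1.001
grasp_force: 0.0
```

apply_moves --deltas '[{"claw":-1,"delta_pos":[0,0,0],"yaw":0},{"claw":-1,"delta_pos":[0,0,0],"yaw":0},{"claw":-1,"delta_pos":[0,0,-1],"yaw":0},{"claw":-1,"delta_pos":[0,0,-2],"yaw":0},{"claw":-1,"delta_pos":[0,0,-4],"yaw":0},{"claw":-1,"delta_pos":[0,0,-4],"yaw":0},{"claw":-1,"delta_pos":[0,0,-4],"yaw":0},{"claw":-1,"delta_pos":[0,0,-3],"yaw":0}]'

```text
clock: 11.65
eef_pos: [531.0, -18.1, 367.8]
tcp_rot: [3.141, -0.002, 0.159]
contact_force: [-0.3, -0.7, -0.1]
opening: 0.994
grasp_force: 0.0
```

Run:
```python
from h import *
from rig import r
delta(r.sense(),530,350.5,365,-.411)
b=r.grab_frame('side')['img']; cv2.imwrite('pics/h3.png',cv2.resize(b[215:290,240:340],(800,600),interpolation=cv2.INTER_CUBIC))
g=pickle.load(open("side0.pkl","rb")); f=pickle.load(open("top0.pkl","rb"))
# handle top face: black pixels; print handle rects with mask on top-surface height only
for n,f,bx in(("top",f,(140,195,205,290)),("side",g,(240,130,335,185))):
    u0,v0,u1,v1=bx; C=cloud(f)[v0:v1,u0:u1]; m=(C[...,2]>76)&(C[...,2]<90)
    v,u=np.nonzero(m); print(n,len(u),*rect(plane(f,np.c_[u+u0,v+v0],80)),C[m].mean(0).round(1))
```

```text
at [531.  -18.1 367.8] [ 3.1412e+00 -2.1000e-03  1.5900e-01] d_cm [  5.737 -36.416   0.277] yaw 0.57
top 409 [528.5 359.8] [ 24.9 111.5] -0.4081 [527.9 359.8  81. ]
side 212 [528.6 352.5] [ 30.7 111. ] -0.4092 [529.9 354.6  79.5]
```

View pics/h3.png

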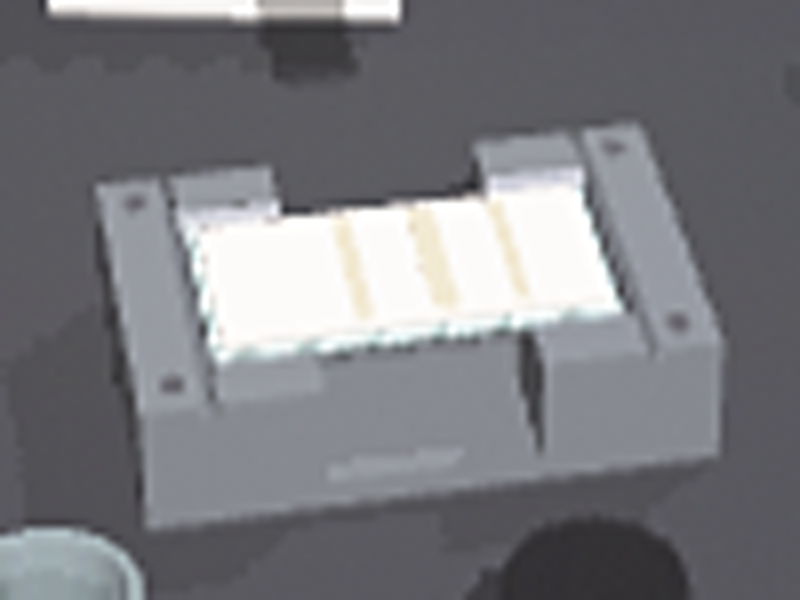

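Plate sits seated and square in the pocket (corners near (190,230), (575,190), (620,310), (220,355)). Now the lamp.

apply_moves --deltas '[{"claw":-1,"delta_pos":[0.71,-4.66,0],"yaw":0},{"claw":-1,"delta_pos":[0.71,-4.66,0],"yaw":0},{"claw":-1,"delta_pos":[0.72,-4.66,0],"yaw":0},{"claw":-1,"delta_pos":[0.72,-4.66,0],"yaw":0},{"claw":-1,"delta_pos":[0.72,-4.66,0],"yaw":0},{"claw":-1,"delta_pos":[0.72,-4.66,0],"yaw":0},{"claw":-1,"delta_pos":[0.71,-4.66,0],"yaw":0},{"claw":-1,"delta_pos":[0.71,-4.66,0],"yaw":0}]'

```text
clock: 12.7
eef_pos: [528.2, 360.5, 365.7]
tcp_rot: [-3.141, -0.0, 0.159]
contact_force: [0.6, 1.0, 0.5]
opening: 1.002
grasp_force: 0.0
```

apply_moves --deltas '[{"claw":-1,"delta_pos":[0,0,0],"yaw":0.1425},{"claw":-1,"delta_pos":[0,0,1.5],"yaw":0.1425},{"claw":-1,"delta_pos":[0,0,1.5],"yaw":0.1425},{"claw":-1,"delta_pos":[0,0,1.5],"yaw":0.1425},{"claw":-1,"delta_pos":[0,0,1.5],"yaw":0},{"claw":-1,"delta_pos":[0,0,0],"yaw":0},{"claw":-1,"delta_pos":[0,0,0],"yaw":0}]'

```text
clock: 13.58
eef_pos: [528.7, 359.1, 305.7]
tcp_rot: [-3.141, -0.0, -0.409]
contact_force: [0.2, 0.3, 0.4]
opening: 1.0
grasp_force: 0.0
```

```bash
python3 -c "
from h import *
from rig import r
delta(r.sense(),528.5,359,224,-.409)"
```

```text
at [528.7 359.1 305.7] [-3.1412e+00 -3.0000e-04 -4.0930e-01] d_cm [-0.013  0.021  8.167] yaw -0.0003
```

apply_moves --deltas '[{"claw":-1,"delta_pos":[0,0,2.5],"yaw":0},{"claw":-1,"delta_pos":[0,0,2.5],"yaw":0},{"claw":-1,"delta_pos":[0,0,2],"yaw":0},{"claw":-1,"delta_pos":[0,0,1.15],"yaw":0},{"claw":-1,"delta_pos":[0,0,0],"yaw":0},{"claw":-1,"delta_pos":[0,0,0],"yaw":0},{"claw":0,"delta_pos":[0,0,0],"yaw":0},{"claw":0.2,"delta_pos":[0,0,0],"yaw":0}]' --grip_force 60

```text
clock: 14.58
eef_pos: [528.6, 359.1, 224.3]
tcp_rot: [-3.141, -0.0, -0.411]
contact_force: [0.9, -0.3, -0.1]
opening: 0.606
grasp_force: 0.0
```

apply_moves --deltas '[{"claw":1,"delta_pos":[0,0,0],"yaw":0},{"claw":1,"delta_pos":[0,0,0],"yaw":0},{"claw":1,"delta_pos":[0,0,0],"yaw":0},{"claw":1,"delta_pos":[0,0,0],"yaw":0},{"claw":1,"delta_pos":[0,0,0],"yaw":0},{"claw":1,"delta_pos":[0,0,0],"yaw":0}]'

```text
clock: 15.32
eef_pos: [528.6, 359.2, 223.9]
tcp_rot: [-3.141, -0.0, -0.411]
contact_force: [0.6, 1.1, 4.3]
opening: 0.269
grasp_force: 62.2
```

apply_moves --deltas '[{"claw":1,"delta_pos":[0,0,-0.5],"yaw":0},{"claw":1,"delta_pos":[0,0,-1.5],"yaw":0},{"claw":1,"delta_pos":[0,0,-2.5],"yaw":0},{"claw":1,"delta_pos":[0,0,-3],"yaw":0},{"claw":1,"delta_pos":[0,0,-3],"yaw":0},{"claw":1,"delta_pos":[0,0,-2],"yaw":0},{"claw":1,"delta_pos":[0,0,0],"yaw":0},{"claw":1,"delta_pos":[0,0,0],"yaw":0}]' --grip_force 90

```text
clock: 16.32
eef_pos: [528.1, 358.7, 347.6]
tcp_rot: [3.14, 0.001, -0.411]
contact_force: [-0.3, -0.1, -4.5]
opening: 0.267
grasp_force: 88.7
```

Run:
```python
from h import *
from rig import r
# lamp origin target = plate centre (531,-18.1); handle 33 behind along yaw .159
a=.159; s=r.sense(); delta(s,531-33*np.cos(a),-18.1-33*np.sin(a),223.9+120+3,a); print(s["contact_force"],s["wrist_torque"],s["opening"])
g=r.grab_frame('side'); cv2.imwrite('pics/l1.png',cv2.resize(g['img'][70:220,200:400],(800,600)))
```

```text
at [528.1 358.7 347.6] [ 3.1401e+00  1.0000e-03 -4.1100e-01] d_cm [12.546 36.205  0.111] yaw -0.57
[-0.28618373 -0.13720517 -4.48411762] [0.00328999 0.00845114 0.00619247] 0.2671055040865168
```

View pics/l1.png

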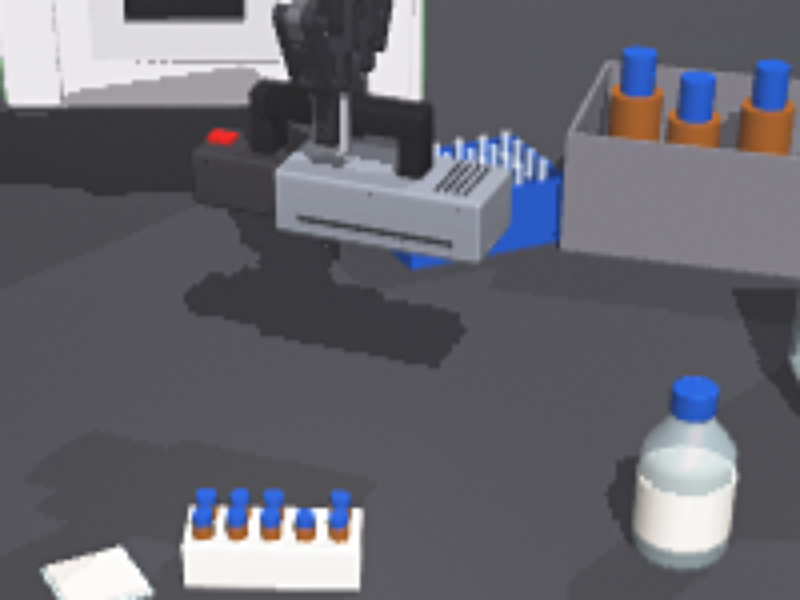

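The lamp is lifted and level (grey head around (275–510,150–260) in the crop).

apply_moves --deltas '[{"claw":1,"delta_pos":[0.6,1.8,0],"yaw":0},{"claw":1,"delta_pos":[1.2,3.4,0],"yaw":0},{"claw":1,"delta_pos":[1.4,4.0,0],"yaw":0},{"claw":1,"delta_pos":[1.4,4.2,0],"yaw":0},{"claw":1,"delta_pos":[1.5,4.2,0],"yaw":0},{"claw":1,"delta_pos":[1.5,4.2,0],"yaw":0},{"claw":1,"delta_pos":[1.4,4.2,0],"yaw":0},{"claw":1,"delta_pos":[1.4,4.0,0],"yaw":0}]'

```text
clock: 17.38
eef_pos: [502.9, 40.3, 348.1]
tcp_rot: [3.141, 0.001, -0.411]
contact_force: [1.0, 1.0, -5.1]
opening: 0.261
grasp_force: 89.0
```

apply_moves --deltas '[{"claw":1,"delta_pos":[1.3,3.6,0],"yaw":0},{"claw":1,"delta_pos":[0.85,2.6,0],"yaw":-0.07},{"claw":1,"delta_pos":[0,0,0],"yaw":-0.1},{"claw":1,"delta_pos":[0,0,0],"yaw":-0.1},{"claw":1,"delta_pos":[0,0,0],"yaw":-0.1},{"claw":1,"delta_pos":[0,0,0],"yaw":-0.1},{"claw":1,"delta_pos":[0,0,0],"yaw":-0.1},{"claw":1,"delta_pos":[0,0,0],"yaw":0}]'

```text
clock: 18.38
eef_pos: [498.2, -23.5, 348.1]
tcp_rot: [-3.142, 0.001, 0.158]
contact_force: [-0.1, 0.9, -5.7]
opening: 0.266
grasp_force: 89.5
```

apply_moves --deltas '[{"claw":1,"delta_pos":[0,0,0],"yaw":0},{"claw":1,"delta_pos":[0,0,0],"yaw":0}]'

```text
clock: 18.62
eef_pos: [498.7, -23.1, 348.6]
tcp_rot: [-3.142, 0.0, 0.158]
contact_force: [0.9, 0.0, -4.5]
opening: 0.267
grasp_force: 89.5
```

```bash
cat > k.py <<'E'
from h import *
from rig import r
import sys
a=.159; s=r.sense(); delta(s,531-33*np.cos(a),-18.1-33*np.sin(a),223.9+56,a); print(s["contact_force"],s["wrist_torque"],s["opening"])
zl=s["eef_pos"][2]-223.9
g=r.grab_frame('side'); cv2.imwrite(sys.argv[1],cv2.resize(g['img'][140:290,210:410],(800,600),interpolation=cv2.INTER_CUBIC)); print("lamp z",zl)
pickle.dump(g,open("k.pkl","wb"))
E
python3 k.py pics/l2.png
```

```text
at [498.7 -23.1 348.6] [-3.1416e+00  3.0000e-04  1.5770e-01] d_cm [-0.033  0.015  6.866] yaw -0.0013
[ 0.92926634  0.02069835 -4.48315076] [ 0.00061318 -0.02856607  0.01998638] 0.2674428390376155
lamp z 124.6618129565459
```

View pics/l2.png

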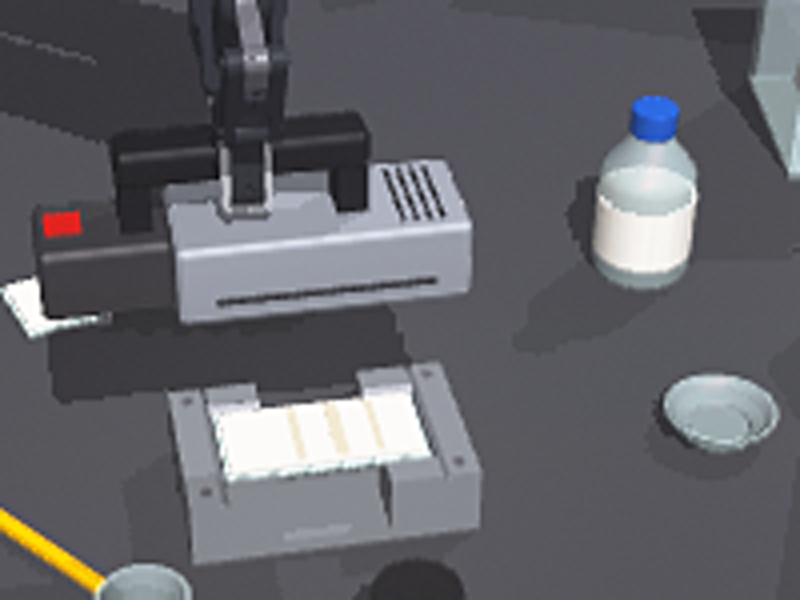

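The lamp is held level above the holder: the head's near lower edge runs from about (182,323) to (470,290). The seated plate is at (215–430, 400–480).

Run:
```python
from h import *
g=pickle.load(open("k.pkl","rb"))
px=lambda c:(np.array(c,float)+.5)/4-.5+[210,140]
P=plane(g,px([(182,323),(470,290)]),124.7)[:,:2]; d=P[1]-P[0]; L=np.linalg.norm(d); n=np.array([-d[1],d[0]])/L
print("lamp",P.mean(0)+30*n,np.arctan2(d[1],d[0]),L)
P=plane(g,px([(215,417),(417,396),(432,455),(227,478)]),35)[:,:2]; print("plate",P.mean(0))
```

```text
lamp [530.07206081 -12.51773444] 0.1740884029789415 132.62202284011374
plate [532.68907505 -22.89549161]
```

```bash
cat > q.py <<'E'
from h import *
from rig import r
s=r.sense(); g=r.grab_frame('side'); C=cloud(g); a=s["tcp_rot"][2]
p=s["eef_pos"]; zl=p[2]-223.9; o=np.array([p[0]+33*np.cos(a),p[1]+33*np.sin(a),zl])
I=g["img"].astype(int)
T=(C-o)@R.from_euler('z',a).as_matrix()
grey=(I.min(2)>70)&(np.ptp(I,2)<40)
box=(abs(T[...,0])<85)&(abs(T[...,1])<50)&(T[...,2]>-15)&(T[...,2]<50)&grey
m=cv2.morphologyEx(box.astype(np.uint8),cv2.MORPH_OPEN,np.ones((3,3)))>0
pc=lambda x,q:np.round(np.nanpercentile(x,q),1)
print("lamp origin expected",o.round(1),"yaw",a.round(4),"n",m.sum())
f=m&(T[...,2]>8)&(T[...,2]<30)&(T[...,1]<-15)
print("front face: x ends",pc(T[f][:,0],[1,99]),"y' med (exp -30)",pc(T[f][:,1],[20,50,80]),"slope",np.polyfit(T[f][:,0],T[f][:,1],1).round(4))
al=m&(T[...,1]<-15); 
for lo,hi in((-50,-20),(-20,20),(20,55)):
    b=al&(T[...,0]>lo)&(T[...,0]<hi); print("z bottom/top",pc(T[b][:,2],[1,3,97,99]))
t=m&(T[...,2]>35)&(T[...,1]>-25)&(T[...,1]<25); print("top z'",np.polyfit(T[t][:,0],T[t][:,2],1).round(4))
w=(I.min(2)>150)&(abs(C[...,2]-35)<6)&(abs(C[...,0]-531)<70)&(abs(C[...,1]+20)<50)
v,u=np.nonzero(w); P=plane(g,np.c_[u,v],35); print("plate",len(u),*rect(P),"depth med",np.median(C[w][:,2]).round(1),"z fit")
E
python3 q.py
```

```text
lamp origin expected [531.4 -17.9 124.7] yaw 0.158 n 2180
front face: x ends [-67.   63.6] y' med (exp -30) [-30.6 -29.6 -28.6] slope [ 5.0000e-04 -2.9575e+01]
z bottom/top [ 1.7  2.9 40.9 41.3]
z bottom/top [ 2.6  3.3 41.1 41.4]
z bottom/top [ 2.5  3.3 41.1 41.5]
top z' [4.60000e-03 4.04717e+01]
plate 1256 [531.4 -20.6] [ 86.  138.2] 0.1572 depth med 35.5 z fit
```

apply_moves --deltas '[{"claw":1,"delta_pos":[0.1,0.1,1],"yaw":0},{"claw":1,"delta_pos":[0,0,1.5],"yaw":0},{"claw":1,"delta_pos":[0,0,1.5],"yaw":0},{"claw":1,"delta_pos":[0,0,1],"yaw":0},{"claw":1,"delta_pos":[0,0,0.5],"yaw":0},{"claw":1,"delta_pos":[0,0,0.4],"yaw":0},{"claw":1,"delta_pos":[0,0,0],"yaw":0},{"claw":1,"delta_pos":[0,0,0],"yaw":0}]'

```text
clock: 19.73
eef_pos: [500.3, -23.8, 290.0]
tcp_rot: [3.141, -0.001, 0.159]
contact_force: [-0.5, -0.1, -5.5]
opening: 0.265
grasp_force: 89.5
```

```bash
python3 q.py
```

```text
lamp origin expected [532.8 -18.6  66.1] yaw 0.1589 n 1990
front face: x ends [-66.5  64.5] y' med (exp -30) [-30.8 -29.6 -28.6] slope [-1.30000e-03 -2.96188e+01]
z bottom/top [ 1.6  3.3 41.2 42. ]
z bottom/top [ 2.2  3.7 41.2 41.9]
z bottom/top [ 1.6  3.3 41.3 41.6]
top z' [5.10000e-03 4.05032e+01]
plate 672 [541.2 -27.7] [ 54.4 119.8] 0.0324 depth med 35.2 z fit
```

apply_moves --deltas '[{"claw":1,"delta_pos":[-0.1,0.05,0.4],"yaw":0},{"claw":1,"delta_pos":[0,0,0.4],"yaw":0},{"claw":1,"delta_pos":[0,0,0.25],"yaw":0},{"claw":1,"delta_pos":[0,0,0],"yaw":0},{"claw":1,"delta_pos":[0,0,0],"yaw":0},{"claw":1,"delta_pos":[0,0,0],"yaw":0},{"claw":1,"delta_pos":[0,0,0],"yaw":0},{"claw":1,"delta_pos":[0,0,0],"yaw":0}]'

```text
clock: 20.78
eef_pos: [499.2, -24.5, 279.2]
tcp_rot: [3.142, -0.0, 0.159]
contact_force: [-0.1, 0.4, -4.5]
opening: 0.263
grasp_force: 89.5
```

```bash
python3 q.py; python3 -c "
from rig import r
print(r.sign_off())"
```

```text
lamp origin expected [531.7 -19.2  55.3] yaw 0.159 n 1947
front face: x ends [-66.5  63.6] y' med (exp -30) [-30.6 -29.6 -28.5] slope [ 3.00000e-04 -2.95747e+01]
z bottom/top [ 1.9  3.8 41.5 41.8]
z bottom/top [ 2.2  3.3 41.6 42.1]
z bottom/top [ 2.2  3.9 41.2 41.8]
top z' [3.70000e-03 4.03937e+01]
plate 392 [543.3 -36. ] [ 37.6 116.1] 0.0324 depth med 34.8 z fit
the job is handed in; nothing more can be done
None
```

I handed the job in at about 21 s: the plate looks flat and square in the pocket, and the lamp is held still and level about 20 mm above it, within 1–2 mm of centre by my measurements. The hand-in gave no verdict, and I viewed 11 pictures, one over the limit of 10.

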